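# Take the drill jig off the mirror cell

## Robot

A 6-joint arm with a two-finger parallel gripper is mounted at the origin on the work surface. World frame = base frame: x ahead of the robot, y to its left, z up, the work surface at z = 0. Lengths are in m, angles in rad, forces in N, time in s.
With the tool pointing down it reaches from about 0.35 to 0.975 m from the base axis. Payload 4.9 kg.
Tool frame: the origin (TCP) lies at the very end of the fingers, on their centre line; the grasp point (between the pads) lies 19 mm behind it (ctrl.grasp_offset is the distance from the TCP to the grasp point, in m); z points along the fingers, y is the line along which they close (so a half turn about z gives the same grasp; the last joint's range is limited). The gripper opens to 85 mm and grips with 20 to 120 N. Pads are 22 mm wide; open, the fingers measure 114 mm over their backs; the gripper's body (76 mm by 85 mm) begins 54 mm behind the grasp point. The pads swing forward as they close: fully open they stand 13 mm farther back than shut.
Start: joints at [-1.384, 0.053, 1.613, -0, 1.476, -0.119], TCP at [0.188, -0.596, 0.231] pointing down, gripper open.
Joint ranges: [-3.01, 3.01], [-1.01, 2.22], [0.06, 2.58], [-1.02, 4.17], [0.09, 2.62], [-3.14, 3.14]. Speed limits (rad/s): [2.57, 2.57, 3.14, 3.14, 3.14, 3.14].

## Interface

Orientations are given as a rotation vector (axis times angle).
In Python, from station import ctrl, optics gives the robot as it stands.
- The arm moves only by the shell command python3 -m handwheel 'ROWS' [OPENING] [FORCE]. ROWS is JSON, a list of rows, each an object of numbers: "tx", "ty", "tz": the shift along the tool's x, y, z in mm; "roll": the turn about the tool's z in rad. A call has 1 to 12 rows; each row shifts and turns the commanded pose from where the row before left it, along the tool's axes as they then stand; what a row does not reach is not made up. A row lasts 1/12 s, in which the tool goes at most 41.7 mm and 7.16 degrees, less where a joint would pass 70% of its speed; a pose out of reach is approached as far as the arm can. A call with a gripper value outside its range is refused whole. OPENING is the finger opening in mm, from 0 to 85.4, set as the call begins (- or left out, the last holds). The fingers move at their own pace and stop on an object; FORCE is the grip in N (left out, the last holds). Time passes only in rows, so rows that do not move let the fingers close. It gives the time, the measured TCP pose, the force, the opening and the grip force at its end, in the units of the state.
- ctrl.get_obs(): the state, without advancing time (a new reading comes with each control period).
- optics.get_image(name): name is "side" or "top"; returns (picture, depth): 384x512x3 uint8, red, green, blue; 384x512 float32, m along the optical axis (not along the pixel's ray), 0 where there is no reading.
- optics.camera_params(name): a dict with "mtx" (3x3 intrinsics, pixels), "extrinsics" (4x4, takes a point from camera to world coordinates). Camera axes: x right, y down, z forward; pixel columns grow to the right and rows downward; lengths in m; the calibration is good to about 2 mm. A picture is of the moment at which its call begins. camera_params takes no time and is no camera call.
- ctrl.finish_job(): hands the job in; it is judged then, once.
The state is a dict: "t": time; "q": joint angles; "dq": joint speeds; "effort": joint torques, N m; "tool_pos": TCP position; "tool_rot": TCP orientation; "contact_force": force on the tool from outside, world axes, zero at the start; "wrist_torque": the same for the moment, N m; "opening": finger opening in m; "grip_force": force on a finger pad.
Only numpy, scipy, OpenCV 4.12 (cv2) and the standard library are available. Lean on these libraries where they do the work, as an engineer would, in place of code of your own. Each camera call takes 0.05 s, during which the arm holds its last target. There are 200 camera calls.

## Task

The holes in the black mirror-cell board are drilled. Turn the orange clamp knob a quarter turn anticlockwise, past its spring, until it snaps fully open with its tongue off the aluminium drill jig, then lift the jig by its red handle straight up off its two close-fitting dowels, keeping it level so it does not bind. Lay it down gently, flat in the middle of the blue felt board and lengthwise along it, let go, and leave the other things around it where they lie.

Things in the scene. Friction and masses are not known exactly. Their poses are not given: they have to be found in the camera images.
- cell: the mirror cell, fixed: a black-faced plywood board 300 x 300 mm on battens, its top 48 mm above the bench. Origin: centre of its underside, on the bench; z up. Three black round posts, 32 mm across and 58 mm tall, stand on it at x, y = (112, 62), (-112, 62), (0, -127) mm; the drill jig lies in its middle, the clamp stands at (0, 114) mm. Its place and yaw change
- dowel_a (a point): top of one of the two upright steel dowels of the cell, 12 mm across, standing 35 mm above the board (top 83 mm above the bench), at (36, -68) mm in the cell's x, y; the top 4 mm is tapered
- dowel_b (a point): top of the other dowel, same size, at (-36, 68) mm in the cell's x, y
- jig: the drill jig, loose, 0.5 to 0.8 kg, balanced: an aluminium plate 110 (x) x 180 (y) x 12 (z) mm with four dark drill bushings 3 mm proud, flat on the cell's board, its axes along the cell's, its two 13 mm holes over the dowels (1 mm play). Origin: centre of its underside, which must rise 35 mm above the board to clear the dowels
- jig_handle (a point): centre of the red bar of the jig's bridge handle, 45 mm above the jig's underside; the bar runs along the jig's y, 80 mm long, 14 mm wide and 14 mm high, above the middle of the plate, with 26 mm of clear space beneath it between two legs at y = +33 and -33 mm
- clamp (a joint): quarter-turn clamp. 0 = closed: its steel tongue points along the cell's -y, 1 mm above the last 18 mm of the jig. Turns anticlockwise from above to a stop at 1.57 rad = open: tongue along the cell's +x. A spring strut holds it at both ends: about 0.15 N m starts it, less and less is needed up to half way (0.79 rad), and past 0.9 rad it snaps open by itself; let go earlier, it springs shut
- clamp_grip (a point): on the clamp's upright axis, 95 mm above the bench, at the height to grip its orange wing-shaped knob: a bar 56 mm long, 12 mm wide and 26 mm high (from 80 to 106 mm above the bench) centred on the axis and parallel to the tongue
- clamp_tip (a point): end of the clamp's tongue, on its top face, 42 mm from the axis and 69 mm above the bench; the tongue is 18 mm wide and 8 mm thick
- rest: the felt board, fixed to the bench: a flat plywood board 190 (x) x 260 (y) mm with blue felt on it, its top 12 mm above the bench. Origin: centre of its underside, on the bench; the long side is along its y. Its place and yaw change
- spanner: loose steel spanner 150 mm long, lying on the cell's board beside the jig, along the cell's y at about x = -98 mm; leave it alone
- triangle_a: loose black triangular plate, about 130 mm a side, 6 mm thick, with three grey felt dots, flat on the bench; leave it alone
- sanding_block: loose cork sanding block 110 x 67 x 32 mm with pink paper; leave it alone
- fan: loose black square cooling fan 92 x 92 x 25 mm, flat on the bench; leave it alone
- glue: loose white glue bottle, 66 mm across, 190 mm tall; leave it alone
- sander: loose teal palm sander, 112 x 102 mm, 134 mm tall; leave it alone
Not all that is in view belongs to the job. Of the things that look like the jig, the smaller one is meant.

How it is judged:
By the outcome, as a careful person would: the job done as asked, in the order asked, and still so for the second after the job is handed in, with the robot touching nothing.
It also fails if it takes over 59 s, if anything falls off the work surface, if the arm or the gripper's body presses on something with over 40 N, if the wrist force passes 120 N, or if a joint passes its speed limit or range.

## Working session

There is one attempt and no reset: what is moved stays moved. The work goes in short steps, Python scripts to look and compute and a shell command to move; the robot and the scene stay as the last step left them, time stands still between calls to the robot, and variables do not carry over. Pictures are saved under pics/ and viewed, at most 10 in all, crops included, and the job is handed in when it is done.

```bash
ls; mkdir -p pics; python3 - <<'E'
from station import ctrl, optics
import cv2, numpy as np
for n in ("top","side"):
    im,d=optics.get_image(n); cv2.imwrite(f"pics/{n}0.png",im[:,:,::-1]); np.savez(f"{n}0.npz",im=im,d=d,**optics.camera_params(n))
    print(n,optics.camera_params(n))
print(ctrl.get_obs(), ctrl.grasp_offset)
E
```

```text
pics
top {'mtx': array([[496.67562366,   0.        , 260.45188043],
       [  0.        , 496.67562366, 189.85930182],
       [  0.        ,   0.        ,   1.        ]]), 'extrinsics': array([[ 0.02948474, -0.99805592,  0.05490938,  0.41647531],
       [-0.99947401, -0.03017968, -0.01187002,  0.01811382],
       [ 0.01350409, -0.05453051, -0.99842078,  1.6020432 ],
       [ 0.        ,  0.        ,  0.        ,  1.        ]])}
side {'mtx': array([[426.10424939,   0.        , 253.97020097],
       [  0.        , 426.10424939, 192.98896139],
       [  0.        ,   0.        ,   1.        ]]), 'extrinsics': array([[ 0.93434407, -0.20727553,  0.28989312,  0.04784354],
       [-0.35632272, -0.55692242,  0.75024765, -1.16424935],
       [ 0.00594   , -0.80428495, -0.59421414,  1.02004072],
       [ 0.        ,  0.        ,  0.        ,  1.        ]])}
{'t': 0.1, 'q': array([-1.38400751e+00,  5.32855712e-02,  1.61415965e+00, -9.55548624e-06,
        1.47601635e+00, -1.19040380e-01]), 'dq': array([-0.00141876, -0.00189244, -0.0038389 ,  0.00011856, -0.00139858,
       -0.002725  ]), 'effort': array([ 1.26475356e-03, -3.94902885e+01, -3.71360707e+01, -4.71829730e-05,
        3.90198897e-03, -9.36808220e-06]), 'tool_pos': array([ 0.18804477, -0.59544322,  0.23018746]), 'tool_rot': array([-3.10308848e+00, -4.78242353e-01,  1.14289843e-04]), 'contact_force': array([0.42117958, 0.35032299, 0.09092262]), 'wrist_torque': array([-0.03721512, -0.02513122, -0.00250098]), 'grip_force': 0.0, 'opening': 0.0850333396773749} 0.0187
```

View pics/top0.png

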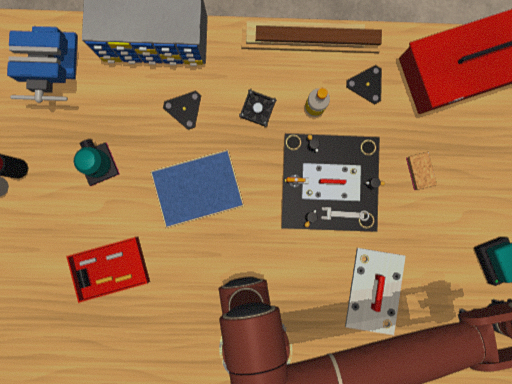

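View pics/side0.png

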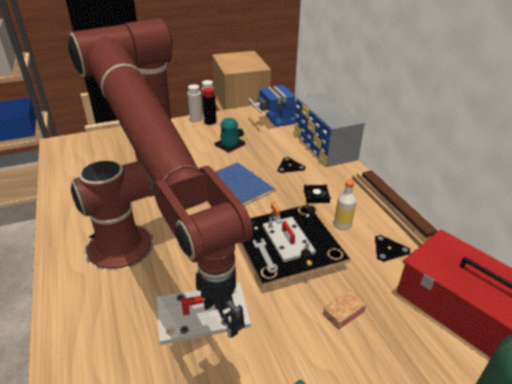

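The top view shows the cell at about (331,182), with the clamp knob at (293,181) and the jig handle at (333,182). The felt board is at (197,188), and the glue bottle (318,100) and the posts stand near the cell. The big decoy jig lies at (377,290).

```bash
cat > m.py <<'E'
import cv2, numpy as np
def load(n):
    z=np.load(n); return z["im"],z["d"],z["mtx"],z["extrinsics"]
def onplane(px,z,K,E):
    px=np.atleast_2d(px).astype(float)
    r=np.c_[(px-K[[0,1],2])/K[0,0],np.ones(len(px))]@E[:3,:3].T
    return E[:3,3]+r*((z-E[2,3])/r[:,2])[:,None]
def cloud(d,K,E):
    v,u=np.indices(d.shape)
    p=np.stack([(u-K[0,2])/K[0,0]*d,(v-K[1,2])/K[1,1]*d,d],-1)
    return p@E[:3,:3].T+E[:3,3]
def box(mask,z,K,E):
    c=max(cv2.findContours(mask.astype(np.uint8),0,1)[0],key=cv2.contourArea)[:,0]
    p=onplane(c,z,K,E)[:,:2]*1000
    return cv2.minAreaRect(p.astype(np.float32))
E
python3 - <<'E'
from m import *
im,d,K,E=load("top0.npz"); P=cloud(d,K,E)
h=cv2.cvtColor(im,cv2.COLOR_RGB2HSV); H,S,V=[h[...,i].astype(int) for i in range(3)]
def reg(m,u0,u1,v0,v1):
    o=np.zeros_like(m); o[v0:v1,u0:u1]=m[v0:v1,u0:u1]; return o
felt=cv2.morphologyEx(reg((H>100)&(H<125)&(S>80),140,255,140,240).astype(np.uint8),3,np.ones((5,5)))
print("felt",box(felt,.012,K,E),"z",np.median(P[...,2][felt>0]))
cell=reg((P[...,2]>.03)&(P[...,2]<.2),270,390,122,242)
# board footprint: everything not wood
cell=reg(V<75,274,388,126,238)|reg((P[...,2]>.036),282,380,134,230)
print("cell",box(cell,.048,K,E))
red=reg((S>150)&((H<6)|(H>174))&(V>90),310,355,170,195)
print("handle",box(red,.093 if 0 else .048+.052,K,E),red.sum(),"z",np.median(P[...,2][red]))
plate=reg((S<50)&(V>140),300,365,160,205)
print("plate",box(cv2.morphologyEx((plate|red).astype(np.uint8),3,np.ones((7,7))),.06,K,E))
org=reg((S>140)&(H>8)&(H<22)&(V>130),280,308,172,192)
print("knob",box(org,.106,K,E),org.sum())
# posts: top z 0.106
v,u=np.where(reg((P[...,2]>.095)&(P[...,2]<.12)&(V<90),275,390,125,235)) 
m=np.zeros(d.shape,np.uint8); m[v,u]=1
n,l,s,c=cv2.connectedComponentsWithStats(m)
for i in range(1,n):
    if s[i,4]>15: print("post",s[i,4],onplane(c[i],.106,K,E)*1000)
# heights map around cell for obstacles
for n_,r in dict(glue=(300,335,82,118),sander=(70,120,135,185)).items():
    q=P[r[2]:r[3],r[0]:r[1]].reshape(-1,3);q=q[q[:,2]>.05]; print(n_,q.min(0),q.max(0))
cv2.imwrite("pics/crop0.png",cv2.resize(im[125:240,270:390,::-1],None,fx=5,fy=5,interpolation=2))
E
```

```text
felt ((503.0899658203125, 203.58560180664062), (177.25149536132812, 248.89410400390625), 17.504913330078125) z 0.012834473047234174
cell ((535.0469360351562, -219.48597717285156), (299.8694152832031, 306.3638916015625), 0.17019112408161163)
handle ((532.7161865234375, -217.75393676757812), (76.25904846191406, 10.04030990600586), 88.87902069091797) 89 z 0.10009863051256085
plate ((533.5276489257812, -219.7165985107422), (179.41688537597656, 111.57218933105469), 89.47599029541016)
knob ((534.3153076171875, -87.99446868896484), (12.12520980834961, 24.230697631835938), 1.7458795309066772) 102
post 91 [[ 646.2596888  -157.96354423  106.        ]]
post 88 [[ 533.68579132 -344.47968602  106.        ]]
post 88 [[ 423.01205664 -156.2022719   106.        ]]
glue [ 0.41647531 -0.19926634  0.05126401] [0.81236591 0.01811382 1.6020432 ]
sander [0.41647531 0.01811382 0.05015235] [0.64815197 0.56692932 1.6020432 ]
```

View pics/crop0.png

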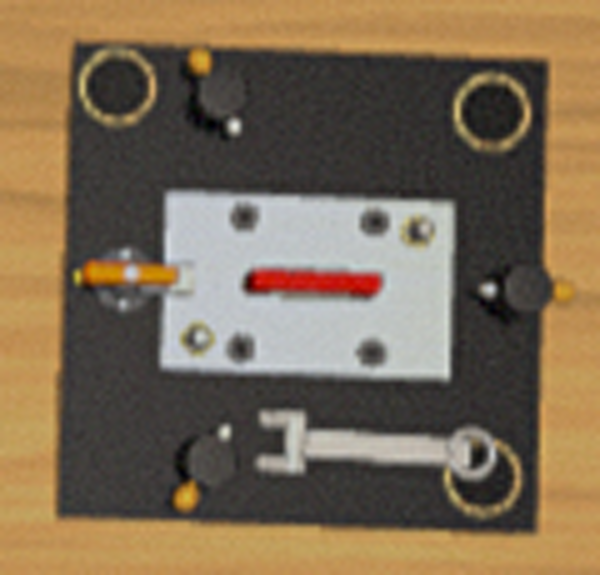

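```bash
python3 -m handwheel '[{"tx":31.9,"ty":-24.2},{"tx":31.9,"ty":-24.2},{"tx":31.9,"ty":-24.2},{"tx":31.9,"ty":-24.2},{"tx":31.9,"ty":-24.2},{"tx":31.9,"ty":-24.2},{"tx":31.9,"ty":-24.2},{"tx":31.9,"ty":-24.2},{"tx":31.9,"ty":-24.2},{"tx":31.9,"ty":-24.2},{"tx":31.9,"ty":-24.2},{"tx":31.9,"ty":-24.2}]' 45
python3 -m handwheel '[{"tx":31.9,"ty":-24.2},{"tx":31.9,"ty":-24.2},{"tx":31.9,"ty":-24.2},{},{"roll":-0.12},{"roll":-0.12},{"roll":-0.12},{"roll":-0.12},{"roll":-0.12},{"roll":-0.12},{"roll":-0.12},{"roll":-0.12}]'
python3 -m handwheel '[{"roll":-0.12},{"roll":-0.12},{"roll":-0.058},{},{},{}]'
```

```text
$[0]: bad value
$[0]: bad value
$[0]: bad value
```

```bash
python3 -m handwheel '[{"tx":31.9,"ty":-24.2,"tz":0,"roll":0}]' 45; python3 -m handwheel --help | head -20
```

```text
t: 0.18
tool_pos: [0.2085, -0.5659, 0.23]
tool_rot: [3.106, 0.47, -0.003]
contact_force: [0.9, -0.0, 0.2]
opening: 0.0753
grip_force: 0.0invalid input: not JSON, or not a number
```

```bash
python3 -m handwheel '[{"tx":31.9,"ty":-24.2,"tz":0,"roll":0},{"tx":31.9,"ty":-24.2,"tz":0,"roll":0},{"tx":31.9,"ty":-24.2,"tz":0,"roll":0},{"tx":31.9,"ty":-24.2,"tz":0,"roll":0},{"tx":31.9,"ty":-24.2,"tz":0,"roll":0},{"tx":31.9,"ty":-24.2,"tz":0,"roll":0},{"tx":31.9,"ty":-24.2,"tz":0,"roll":0},{"tx":31.9,"ty":-24.2,"tz":0,"roll":0},{"tx":31.9,"ty":-24.2,"tz":0,"roll":0},{"tx":31.9,"ty":-24.2,"tz":0,"roll":0},{"tx":31.9,"ty":-24.2,"tz":0,"roll":0},{"tx":31.9,"ty":-24.2,"tz":0,"roll":0}]'
python3 -m handwheel '[{"tx":31.9,"ty":-24.2,"tz":0,"roll":0},{"tx":31.9,"ty":-24.2,"tz":0,"roll":0},{"tx":0,"ty":0,"tz":0,"roll":-0.12},{"tx":0,"ty":0,"tz":0,"roll":-0.12},{"tx":0,"ty":0,"tz":0,"roll":-0.12},{"tx":0,"ty":0,"tz":0,"roll":-0.12},{"tx":0,"ty":0,"tz":0,"roll":-0.12},{"tx":0,"ty":0,"tz":0,"roll":-0.12},{"tx":0,"ty":0,"tz":0,"roll":-0.12},{"tx":0,"ty":0,"tz":0,"roll":-0.12},{"tx":0,"ty":0,"tz":0,"roll":-0.12},{"tx":0,"ty":0,"tz":0,"roll":-0.12}]'
python3 -m handwheel '[{"tx":0,"ty":0,"tz":0,"roll":-0.058},{"tx":0,"ty":0,"tz":0,"roll":0},{"tx":0,"ty":0,"tz":0,"roll":0},{"tx":0,"ty":0,"tz":0,"roll":0}]'
cat > pose.py <<'E'
# world target (mm) + heading -> shift in tool axes
import sys,numpy as np
from station import ctrl
from scipy.spatial.transform import Rotation as R
o=ctrl.get_obs(); M=R.from_rotvec(o["tool_rot"]).as_matrix()
print("t %.2f"%o["t"],"TCP",np.round(o["tool_pos"]*1000,1),"heading %.3f"%np.arctan2(M[1,0],M[0,0]),"tilt",np.round(M[:2,2],4),"q",np.round(o["q"],2),"F",np.round(o["contact_force"],1),"T",np.round(o["wrist_torque"],2),"open %.1f grip %.0f"%(o["opening"]*1000,o["grip_force"]))
if len(sys.argv)>1:
    print("shift",np.round(M.T@(np.array(sys.argv[1:4],float)-o["tool_pos"]*1000),1))
E
python3 pose.py 535 -105 76
```

```text
t: 1.18
tool_pos: [0.4894, -0.1691, 0.2309]
tool_rot: [-3.105, -0.479, 0.0]
contact_force: [1.1, 0.0, -1.2]
opening: 0.0448
grip_force: 0.0
t: 2.18
tool_pos: [0.5349, -0.1057, 0.2307]
tool_rot: [-2.285, -2.154, 0.001]
contact_force: [0.4, 0.7, 0.2]
opening: 0.0447
grip_force: 0.0
t: 2.52
tool_pos: [0.535, -0.1057, 0.231]
tool_rot: [-2.23, -2.212, 0.0]
contact_force: [-0.6, -0.6, 1.3]
opening: 0.0454
grip_force: 0.0
t 2.52 TCP [ 535.  -105.7  231. ] heading 1.562 tilt [-0.0005  0.0002] q [-0.33 -0.14  1.8   0.    1.48 -0.32] F [-0.6 -0.6  1.3] T [-0.01  0.01 -0.  ] open 45.4 grip 0
shift [7.00e-01 1.00e-01 1.55e+02]
```

```bash
python3 -m handwheel '[{"tx":0.7,"ty":0,"tz":30,"roll":0},{"tx":0,"ty":0,"tz":30,"roll":0},{"tx":0,"ty":0,"tz":30,"roll":0},{"tx":0,"ty":0,"tz":30,"roll":0},{"tx":0,"ty":0,"tz":20,"roll":0},{"tx":0,"ty":0,"tz":15,"roll":0},{"tx":0,"ty":0,"tz":0,"roll":0},{"tx":0,"ty":0,"tz":0,"roll":0}]' 45
python3 -m handwheel '[{"tx":0,"ty":0,"tz":0,"roll":0},{"tx":0,"ty":0,"tz":0,"roll":0},{"tx":0,"ty":0,"tz":0,"roll":0},{"tx":0,"ty":0,"tz":0,"roll":0},{"tx":0,"ty":0,"tz":0,"roll":0},{"tx":0,"ty":0,"tz":0,"roll":0}]' 0 40; python3 pose.py
```

```text
t: 3.18
tool_pos: [0.5345, -0.1048, 0.0755]
tool_rot: [-2.228, -2.212, 0.002]
contact_force: [0.0, -0.3, 0.3]
opening: 0.0451
grip_force: 0.0
t: 3.68
tool_pos: [0.5334, -0.1054, 0.0783]
tool_rot: [-2.226, -2.212, 0.007]
contact_force: [-11.5, -0.4, 8.4]
opening: 0.0177
grip_force: 38.8
t 3.68 TCP [ 533.4 -105.4   78.3] heading 1.564 tilt [-0.0055 -0.0007] q [-0.33  0.01  1.92 -0.    1.21 -0.32] F [-11.5  -0.4   8.4] T [ 0.08  2.03 -0.01] open 17.7 grip 39
```

```bash
python3 -m handwheel '[{"tx":0,"ty":0,"tz":0,"roll":0},{"tx":0,"ty":0,"tz":0,"roll":0}]'; python3 pose.py; python3 - <<'E'
from station import optics
import cv2
a,_=optics.get_image("side")
cv2.imwrite("pics/g1.png",cv2.resize(a[150:270,220:340,::-1],None,fx=5,fy=5,interpolation=2))
E
```

```text
t: 3.85
tool_pos: [0.5334, -0.1054, 0.0782]
tool_rot: [-2.227, -2.212, 0.007]
contact_force: [-10.8, 0.3, 9.2]
opening: 0.0177
grip_force: 38.8
t 3.85 TCP [ 533.4 -105.4   78.2] heading 1.564 tilt [-0.0054 -0.0007] q [-0.33  0.01  1.92 -0.    1.21 -0.32] F [-10.8   0.3   9.2] T [ 0.04  2.1  -0.03] open 17.7 grip 39
```

View pics/g1.png

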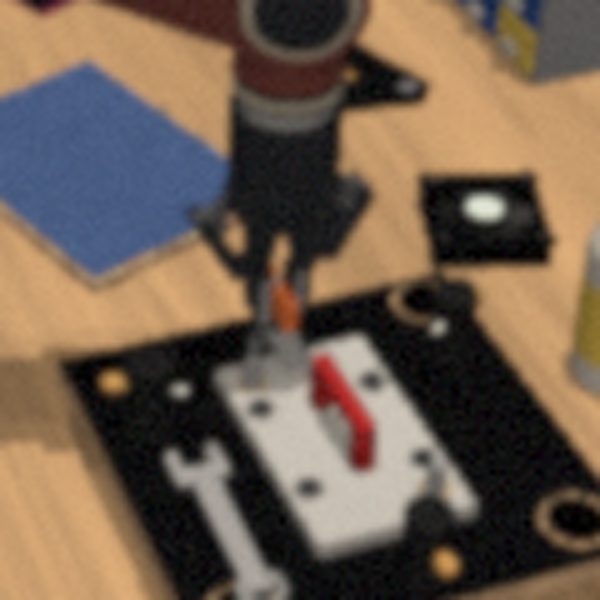

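The knob is between the fingers, but the 17.7 mm opening with an upward force means the fingertips are on the tongue or hub below it. I'll open, raise 8 mm and close again.

```bash
python3 -m handwheel '[{"tx":0,"ty":0,"tz":0,"roll":0},{"tx":0,"ty":0,"tz":0,"roll":0},{"tx":0,"ty":0,"tz":0,"roll":0},{"tx":0,"ty":0,"tz":-8,"roll":0},{"tx":0,"ty":0,"tz":0,"roll":0},{"tx":0,"ty":0,"tz":0,"roll":0}]' 40; python3 pose.py
python3 -m handwheel '[{"tx":0,"ty":0,"tz":0,"roll":0},{"tx":0,"ty":0,"tz":0,"roll":0},{"tx":0,"ty":0,"tz":0,"roll":0},{"tx":0,"ty":0,"tz":0,"roll":0},{"tx":0,"ty":0,"tz":0,"roll":0},{"tx":0,"ty":0,"tz":0,"roll":0}]' 0 40; python3 pose.py
```

```text
t: 4.4
tool_pos: [0.5361, -0.1053, 0.0856]
tool_rot: [2.228, 2.212, 0.002]
contact_force: [-0.2, 0.1, -0.4]
opening: 0.0397
grip_force: 0.0
t 4.40 TCP [ 536.1 -105.3   85.6] heading 1.564 tilt [ 0.0023 -0.0007] q [-0.33  0.    1.92  0.    1.22 -0.32] F [-0.2  0.1 -0.4] T [0.03 0.04 0.01] open 39.7 grip 0
t: 4.9
tool_pos: [0.5332, -0.105, 0.0844]
tool_rot: [-2.226, -2.211, 0.006]
contact_force: [-9.2, 0.7, 7.4]
opening: 0.0111
grip_force: 40.6
t 4.90 TCP [ 533.2 -105.    84.4] heading 1.564 tilt [-0.0058  0.0004] q [-0.33  0.    1.92 -0.    1.22 -0.32] F [-9.2  0.7  7.4] T [ 0.09  1.29 -0.11] open 11.1 grip 41
```

```bash
python3 -m handwheel '[{"tx":0,"ty":-2.5,"tz":0,"roll":0},{"tx":0,"ty":0,"tz":0,"roll":0},{"tx":0,"ty":0,"tz":0,"roll":0}]'; python3 pose.py
python3 -m handwheel '[{"tx":0,"ty":0,"tz":0,"roll":-0.08},{"tx":0,"ty":0,"tz":0,"roll":-0.08},{"tx":0,"ty":0,"tz":0,"roll":-0.08},{"tx":0,"ty":0,"tz":0,"roll":-0.08},{"tx":0,"ty":0,"tz":0,"roll":-0.08},{"tx":0,"ty":0,"tz":0,"roll":-0.08},{"tx":0,"ty":0,"tz":0,"roll":0},{"tx":0,"ty":0,"tz":0,"roll":0}]'; python3 pose.py
```

```text
t: 5.15
tool_pos: [0.5331, -0.105, 0.0844]
tool_rot: [2.229, 2.213, 0.001]
contact_force: [1.9, 0.9, -0.4]
opening: 0.0111
grip_force: 39.8
t 5.15 TCP [ 533.1 -105.    84.4] heading 1.564 tilt [0.0012 0.0001] q [-0.33 -0.    1.93  0.    1.22 -0.32] F [ 1.9  0.9 -0.4] T [ 0.07 -0.29 -0.06] open 11.1 grip 40
t: 5.82
tool_pos: [0.5326, -0.1052, 0.0844]
tool_rot: [-1.642, -2.678, 0.001]
contact_force: [-1.1, 0.4, 2.4]
opening: 0.0114
grip_force: 40.1
t 5.82 TCP [ 532.6 -105.2   84.4] heading 2.042 tilt [-0.0004 -0.0002] q [-0.33 -0.    1.93 -0.    1.22 -0.8 ] F [-1.1  0.4  2.4] T [-0.03  0.18 -0.04] open 11.4 grip 40
```

```bash
python3 -m handwheel '[{"tx":0,"ty":0,"tz":0,"roll":-0.1},{"tx":0,"ty":0,"tz":0,"roll":-0.1},{"tx":0,"ty":0,"tz":0,"roll":-0.1},{"tx":0,"ty":0,"tz":0,"roll":-0.1},{"tx":0,"ty":0,"tz":0,"roll":-0.1},{"tx":0,"ty":0,"tz":0,"roll":-0.1},{"tx":0,"ty":0,"tz":0,"roll":-0.1},{"tx":0,"ty":0,"tz":0,"roll":-0.1},{"tx":0,"ty":0,"tz":0,"roll":-0.1},{"tx":0,"ty":0,"tz":0,"roll":-0.1},{"tx":0,"ty":0,"tz":0,"roll":-0.08},{"tx":0,"ty":0,"tz":0,"roll":0}]'; python3 pose.py
python3 -m handwheel '[{"tx":0,"ty":0,"tz":0,"roll":0},{"tx":0,"ty":0,"tz":0,"roll":0},{"tx":0,"ty":0,"tz":0,"roll":0},{"tx":0,"ty":0,"tz":0,"roll":0}]' 50; python3 pose.py
```

```text
t: 6.82
tool_pos: [0.5321, -0.106, 0.0844]
tool_rot: [-0.028, -3.14, 0.003]
contact_force: [-3.0, -4.6, 3.2]
opening: 0.011
grip_force: 40.3
t 6.82 TCP [ 532.1 -106.    84.4] heading 3.124 tilt [-0.0018 -0.0021] q [-0.33 -0.    1.93 -0.    1.22 -1.88] F [-3.  -4.6  3.2] T [-0.63  0.54  0.15] open 11.0 grip 40
t: 7.15
tool_pos: [0.5327, -0.1048, 0.0841]
tool_rot: [-0.03, -3.141, -0.001]
contact_force: [-0.5, -0.7, 0.3]
opening: 0.0498
grip_force: 0.0
t 7.15 TCP [ 532.7 -104.8   84.1] heading 3.123 tilt [-0.0001  0.0005] q [-0.33 -0.    1.93  0.    1.22 -1.88] F [-0.5 -0.7  0.3] T [ 0.01 -0.03  0.05] open 49.8 grip 0
```

```bash
python3 -m handwheel '[{"tx":0,"ty":0,"tz":-25,"roll":0},{"tx":0,"ty":0,"tz":-35,"roll":0},{"tx":0,"ty":0,"tz":-35,"roll":0},{"tx":0,"ty":0,"tz":-25,"roll":0},{"tx":0,"ty":0,"tz":0,"roll":0.12},{"tx":0,"ty":0,"tz":0,"roll":0.12},{"tx":0,"ty":0,"tz":0,"roll":0.12},{"tx":0,"ty":0,"tz":0,"roll":0.12},{"tx":0,"ty":0,"tz":0,"roll":0.12},{"tx":0,"ty":0,"tz":0,"roll":0.12},{"tx":0,"ty":0,"tz":0,"roll":0.12},{"tx":0,"ty":0,"tz":0,"roll":0.12}]'
python3 -m handwheel '[{"tx":0,"ty":0,"tz":0,"roll":0.12},{"tx":0,"ty":0,"tz":0,"roll":0.12},{"tx":0,"ty":0,"tz":0,"roll":0.12},{"tx":0,"ty":0,"tz":0,"roll":0.12},{"tx":0,"ty":0,"tz":0,"roll":0.12},{"tx":-35,"ty":0,"tz":0,"roll":0},{"tx":-40,"ty":0,"tz":0,"roll":0},{"tx":-36,"ty":0,"tz":0,"roll":0},{"tx":0,"ty":0,"tz":0,"roll":0},{"tx":0,"ty":0,"tz":0,"roll":0}]'; python3 pose.py 533 -219 150;  python3 - <<'E'
from station import optics
import cv2,numpy as np
a,_=optics.get_image("side");b,_=optics.get_image("top")
cv2.imwrite("pics/g2.png",np.hstack([cv2.resize(i[:,:,::-1],(400,400),interpolation=2) for i in (a[150:270,220:340],b[125:240,270:390])]))
E
```

```text
t: 8.15
tool_pos: [0.5327, -0.1048, 0.2041]
tool_rot: [-1.484, -2.769, -0.0]
contact_force: [0.2, 0.1, -0.1]
opening: 0.0498
grip_force: 0.0
t: 8.98
tool_pos: [0.5317, -0.2173, 0.2041]
tool_rot: [-2.233, -2.209, -0.001]
contact_force: [-0.2, -0.3, 0.3]
opening: 0.0499
grip_force: 0.0
t 8.98 TCP [ 531.7 -217.3  204.1] heading 1.560 tilt [-0.0001  0.0007] q [-0.52 -0.05  1.76  0.    1.43 -0.51] F [-0.2 -0.3  0.3] T [-0.01  0.02  0.02] open 49.9 grip 0
shift [-1.7  1.3 54.1]
```

View pics/g2.png

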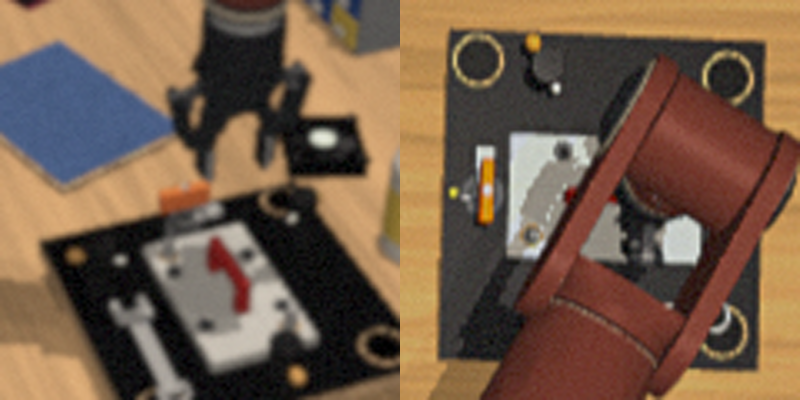

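Both views show the knob turned to lie along x and the tongue off the jig, so the clamp is open. Next I descend on the handle.

```bash
python3 -m handwheel '[{"tx":-1.5,"ty":1,"tz":30,"roll":0},{"tx":0,"ty":0,"tz":30,"roll":0},{"tx":0,"ty":0,"tz":30,"roll":0},{"tx":0,"ty":0,"tz":20,"roll":0},{"tx":0,"ty":0,"tz":12,"roll":0},{"tx":0,"ty":0,"tz":7,"roll":0},{"tx":0,"ty":0,"tz":0,"roll":0},{"tx":0,"ty":0,"tz":0,"roll":0}]' 50
python3 pose.py
python3 -m handwheel '[{"tx":0,"ty":0,"tz":0,"roll":0},{"tx":0,"ty":0,"tz":0,"roll":0},{"tx":0,"ty":0,"tz":0,"roll":0},{"tx":0,"ty":0,"tz":0,"roll":0},{"tx":0,"ty":0,"tz":0,"roll":0},{"tx":0,"ty":0,"tz":0,"roll":0}]' 0 30; python3 pose.py
```

```text
t: 9.75
tool_pos: [0.5337, -0.2174, 0.0763]
tool_rot: [2.227, 2.213, 0.001]
contact_force: [-0.8, 0.3, 0.8]
opening: 0.0499
grip_force: 0.0
t 9.75 TCP [ 533.7 -217.4   76.3] heading 1.564 tilt [ 0.0014 -0.0007] q [-0.52  0.08  1.85  0.    1.2  -0.51] F [-0.8  0.3  0.8] T [-0.08 -0.03 -0.  ] open 49.9 grip 0
t: 10.25
tool_pos: [0.5328, -0.2181, 0.077]
tool_rot: [2.229, 2.213, -0.001]
contact_force: [-3.1, 0.4, 5.2]
opening: 0.0137
grip_force: 31.1
t 10.25 TCP [ 532.8 -218.1   77. ] heading 1.564 tilt [-0.0005 -0.0009] q [-0.52  0.08  1.85 -0.    1.21 -0.51] F [-3.1  0.4  5.2] T [ 0.13  0.68 -0.  ] open 13.7 grip 31
```

```bash
python3 -m handwheel '[{"tx":0,"ty":-0.7,"tz":0,"roll":0},{"tx":0,"ty":0,"tz":0,"roll":0},{"tx":0,"ty":0,"tz":0,"roll":0}]' - 90; python3 pose.py
python3 -m handwheel '[{"tx":0,"ty":0,"tz":-2,"roll":0},{"tx":0,"ty":0,"tz":-2,"roll":0},{"tx":0,"ty":0,"tz":-2,"roll":0},{"tx":0,"ty":0,"tz":-2,"roll":0},{"tx":0,"ty":0,"tz":0,"roll":0},{"tx":0,"ty":0,"tz":0,"roll":0}]'; python3 pose.py
```

```text
t: 10.5
tool_pos: [0.5328, -0.2181, 0.0771]
tool_rot: [2.228, 2.212, 0.0]
contact_force: [-2.1, 0.1, 5.8]
opening: 0.0123
grip_force: 88.9
t 10.50 TCP [ 532.8 -218.1   77.1] heading 1.564 tilt [ 0.0014 -0.001 ] q [-0.52  0.08  1.85 -0.    1.21 -0.51] F [-2.1  0.1  5.8] T [0.11 0.44 0.05] open 12.3 grip 89
t: 11.0
tool_pos: [0.5319, -0.2175, 0.083]
tool_rot: [-2.229, -2.213, 0.001]
contact_force: [0.7, -1.5, -5.4]
opening: 0.0123
grip_force: 88.0
t 11.00 TCP [ 531.9 -217.5   83. ] heading 1.564 tilt [-0.0008  0.0002] q [-0.52  0.07  1.85 -0.    1.22 -0.51] F [ 0.7 -1.5 -5.4] T [-0.32 -0.1  -0.05] open 12.3 grip 88
```

```bash
python3 -m handwheel '[{"tx":0,"ty":0,"tz":-3,"roll":0},{"tx":0,"ty":0,"tz":-3,"roll":0},{"tx":0,"ty":0,"tz":-3,"roll":0},{"tx":0,"ty":0,"tz":-3,"roll":0},{"tx":0,"ty":0,"tz":0,"roll":0}]'; python3 pose.py
python3 -m handwheel '[{"tx":0,"ty":0,"tz":-3,"roll":0},{"tx":0,"ty":0,"tz":-3,"roll":0},{"tx":0,"ty":0,"tz":-3,"roll":0},{"tx":0,"ty":0,"tz":-3,"roll":0},{"tx":0,"ty":0,"tz":-3,"roll":0},{"tx":0,"ty":0,"tz":-3,"roll":0},{"tx":0,"ty":0,"tz":-4,"roll":0},{"tx":0,"ty":0,"tz":-4,"roll":0},{"tx":0,"ty":0,"tz":-5,"roll":0},{"tx":0,"ty":0,"tz":0,"roll":0}]'; python3 pose.py
```

```text
t: 11.42
tool_pos: [0.5323, -0.2175, 0.0963]
tool_rot: [2.229, 2.214, 0.0]
contact_force: [-0.6, -1.0, -4.7]
opening: 0.0122
grip_force: 88.4
t 11.42 TCP [ 532.3 -217.5   96.3] heading 1.564 tilt [0.0003 0.0001] q [-0.52  0.06  1.84  0.    1.24 -0.51] F [-0.6 -1.  -4.7] T [-0.14  0.07 -0.02] open 12.2 grip 88
t: 12.25
tool_pos: [0.533, -0.2179, 0.1279]
tool_rot: [2.228, 2.212, 0.001]
contact_force: [0.1, 0.0, -5.7]
opening: 0.0121
grip_force: 88.4
t 12.25 TCP [ 533.  -217.9  127.9] heading 1.564 tilt [ 0.0021 -0.0011] q [-0.52  0.02  1.82  0.    1.29 -0.51] F [ 0.1  0.  -5.7] T [-0.02 -0.07 -0.01] open 12.1 grip 88
```

```bash
python3 -m handwheel '[{"tx":0,"ty":0,"tz":-10,"roll":0},{"tx":0,"ty":0,"tz":-20,"roll":0},{"tx":0,"ty":0,"tz":-20,"roll":0},{"tx":0,"ty":0,"tz":-10,"roll":0},{"tx":10,"ty":-1,"tz":0,"roll":0},{"tx":20,"ty":-2,"tz":0,"roll":0},{"tx":25,"ty":-2,"tz":0,"roll":0},{"tx":25,"ty":-2,"tz":0,"roll":0},{"tx":25,"ty":-2,"tz":0,"roll":0},{"tx":25,"ty":-2,"tz":0,"roll":0},{"tx":25,"ty":-2,"tz":0,"roll":0},{"tx":25,"ty":-2,"tz":0,"roll":0}]'
python3 -m handwheel '[{"tx":25,"ty":-2,"tz":0,"roll":0},{"tx":25,"ty":-2,"tz":0,"roll":0},{"tx":25,"ty":-2,"tz":0,"roll":0},{"tx":25,"ty":-2,"tz":0,"roll":0},{"tx":25,"ty":-2,"tz":0,"roll":0},{"tx":25,"ty":-2,"tz":0,"roll":0},{"tx":25,"ty":-2,"tz":0,"roll":0},{"tx":25,"ty":-2,"tz":0,"roll":0},{"tx":25,"ty":-2,"tz":0,"roll":0},{"tx":10,"ty":-1,"tz":0,"roll":0},{"tx":6,"ty":0,"tz":0,"roll":0},{"tx":0,"ty":0,"tz":0,"roll":0}]'
python3 -m handwheel '[{"tx":0,"ty":0,"tz":0,"roll":-0.05},{"tx":0,"ty":0,"tz":0,"roll":-0.07},{"tx":0,"ty":0,"tz":0,"roll":-0.07},{"tx":0,"ty":0,"tz":0,"roll":-0.07},{"tx":0,"ty":0,"tz":0,"roll":-0.05},{"tx":0,"ty":0,"tz":0,"roll":0},{"tx":0,"ty":0,"tz":0,"roll":0}]'
python3 pose.py 502 203.6 60;  python3 - <<'E'
from station import optics
import cv2,numpy as np
a,_=optics.get_image("side");b,_=optics.get_image("top")
cv2.imwrite("pics/g3.png",np.hstack([cv2.resize(i[:,:,::-1],(400,400),interpolation=2) for i in (a[90:240,170:320],b[125:255,130:260])]))
E
```

```text
t: 13.25
tool_pos: [0.5172, -0.0355, 0.1849]
tool_rot: [-2.228, -2.212, 0.001]
contact_force: [-0.2, 0.5, -5.4]
opening: 0.0125
grip_force: 88.3
t: 14.25
tool_pos: [0.5003, 0.2045, 0.1854]
tool_rot: [-2.227, -2.215, 0.002]
contact_force: [0.4, -0.3, -6.0]
opening: 0.0123
grip_force: 88.3
t: 14.83
tool_pos: [0.5011, 0.2027, 0.186]
tool_rot: [-1.864, -2.529, 0.001]
contact_force: [-0.2, 0.5, -5.3]
opening: 0.012
grip_force: 88.3
t 14.83 TCP [501.1 202.7 186. ] heading 1.871 tilt [-0.0005 -0.0005] q [ 0.25 -0.12  1.86 -0.    1.4  -0.05] F [-0.2  0.5 -5.3] T [-0.01  0.02  0.11] open 12.0 grip 88
shift [  0.6   1.2 126. ]
```

View pics/g3.png

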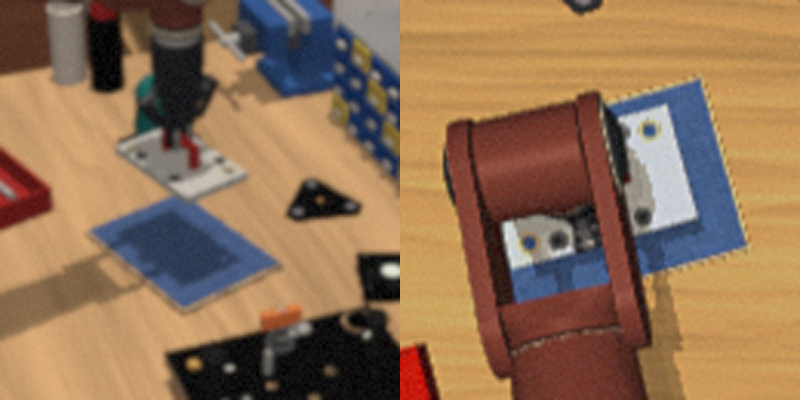

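The jig hangs level above the felt, with its yaw matching the board. Lowering now.

```bash
python3 -m handwheel '[{"tx":0.6,"ty":1.2,"tz":12,"roll":-0.005},{"tx":0,"ty":0,"tz":25,"roll":0},{"tx":0,"ty":0,"tz":25,"roll":0},{"tx":0,"ty":0,"tz":25,"roll":0},{"tx":0,"ty":0,"tz":20,"roll":0},{"tx":0,"ty":0,"tz":12,"roll":0},{"tx":0,"ty":0,"tz":8,"roll":0},{"tx":0,"ty":0,"tz":5,"roll":0},{"tx":0,"ty":0,"tz":0,"roll":0},{"tx":0,"ty":0,"tz":0,"roll":0}]'; python3 pose.py 502 203.6 41
python3 -m handwheel '[{"tx":0,"ty":0,"tz":2,"roll":0},{"tx":0,"ty":0,"tz":2,"roll":0},{"tx":0,"ty":0,"tz":2,"roll":0},{"tx":0,"ty":0,"tz":1,"roll":0},{"tx":0,"ty":0,"tz":1,"roll":0},{"tx":0,"ty":0,"tz":0,"roll":0},{"tx":0,"ty":0,"tz":0,"roll":0}]'; python3 pose.py
```

```text
t: 15.77
tool_pos: [0.5029, 0.2048, 0.0553]
tool_rot: [1.854, 2.535, 0.002]
contact_force: [-0.2, -0.3, -5.3]
opening: 0.0123
grip_force: 88.3
t 15.77 TCP [502.9 204.8  55.3] heading 1.879 tilt [0.0016 0.0004] q [ 0.25  0.04  1.94 -0.    1.16 -0.06] F [-0.2 -0.3 -5.3] T [ 0.02 -0.    0.01] open 12.3 grip 88
shift [-0.9 -1.3 14.3]
t: 16.35
tool_pos: [0.502, 0.2046, 0.0462]
tool_rot: [-1.854, -2.536, 0.0]
contact_force: [-0.1, -0.2, -5.1]
opening: 0.0124
grip_force: 88.4
t 16.35 TCP [502.  204.6  46.2] heading 1.879 tilt [-0.0001 -0.    ] q [ 0.25  0.05  1.95  0.    1.15 -0.06] F [-0.1 -0.2 -5.1] T [-0.   -0.01  0.03] open 12.4 grip 88
```

```bash
python3 -m handwheel '[{"tx":-0.8,"ty":-0.2,"tz":1,"roll":0},{"tx":0,"ty":0,"tz":1,"roll":0},{"tx":0,"ty":0,"tz":1,"roll":0},{"tx":0,"ty":0,"tz":0.5,"roll":0},{"tx":0,"ty":0,"tz":0,"roll":0},{"tx":0,"ty":0,"tz":0,"roll":0}]'; python3 -m handwheel '[{"tx":0,"ty":0,"tz":0.5,"roll":0},{"tx":0,"ty":0,"tz":0.5,"roll":0},{"tx":0,"ty":0,"tz":0.5,"roll":0},{"tx":0,"ty":0,"tz":0,"roll":0},{"tx":0,"ty":0,"tz":0,"roll":0}]'; python3 pose.py
```

```text
t: 16.85
tool_pos: [0.5021, 0.2038, 0.0427]
tool_rot: [-1.854, -2.536, 0.0]
contact_force: [-0.0, -0.3, -5.3]
opening: 0.0121
grip_force: 88.4
t: 17.27
tool_pos: [0.5022, 0.2038, 0.0413]
tool_rot: [1.854, 2.536, 0.0]
contact_force: [0.8, 0.4, -5.7]
opening: 0.012
grip_force: 88.4
t 17.27 TCP [502.2 203.8  41.3] heading 1.879 tilt [ 0.0001 -0.    ] q [ 0.25  0.06  1.95 -0.    1.14 -0.06] F [ 0.8  0.4 -5.7] T [0.01 0.01 0.03] open 12.0 grip 88
```

```bash
python3 -m handwheel '[{"tx":0,"ty":0,"tz":0.5,"roll":0},{"tx":0,"ty":0,"tz":0.5,"roll":0},{"tx":0,"ty":0,"tz":0.5,"roll":0},{"tx":0,"ty":0,"tz":0,"roll":0},{"tx":0,"ty":0,"tz":0,"roll":0}]'; python3 -m handwheel '[{"tx":0,"ty":0,"tz":0.5,"roll":0},{"tx":0,"ty":0,"tz":0.5,"roll":0},{"tx":0,"ty":0,"tz":0,"roll":0},{"tx":0,"ty":0,"tz":0,"roll":0}]'; python3 pose.py
```

```text
t: 17.68
tool_pos: [0.5023, 0.2038, 0.0412]
tool_rot: [-1.854, -2.536, 0.001]
contact_force: [-5.7, -1.6, 4.7]
opening: 0.0124
grip_force: 89.8
t: 18.02
tool_pos: [0.5023, 0.2038, 0.0412]
tool_rot: [-1.854, -2.536, 0.002]
contact_force: [-8.8, -3.5, 11.3]
opening: 0.0122
grip_force: 90.7
t 18.02 TCP [502.3 203.8  41.2] heading 1.879 tilt [-0.001  -0.0005] q [ 0.25  0.06  1.95 -0.    1.14 -0.06] F [-8.8 -3.5 11.3] T [-0.48  1.44  0.02] open 12.2 grip 91
```

Seated at 41.2 mm, as predicted. I'll relax the pressure, open, and retreat.

```bash
python3 -m handwheel '[{"tx":0,"ty":0,"tz":-1.6,"roll":0},{"tx":0,"ty":0,"tz":0,"roll":0},{"tx":0,"ty":0,"tz":0,"roll":0}]'; python3 -m handwheel '[{"tx":0,"ty":0,"tz":0,"roll":0},{"tx":0,"ty":0,"tz":0,"roll":0},{"tx":0,"ty":0,"tz":0,"roll":0},{"tx":0,"ty":0,"tz":0,"roll":0},{"tx":0,"ty":0,"tz":-5,"roll":0},{"tx":0,"ty":0,"tz":-20,"roll":0},{"tx":0,"ty":0,"tz":-35,"roll":0},{"tx":0,"ty":0,"tz":-40,"roll":0},{"tx":0,"ty":0,"tz":-40,"roll":0},{"tx":0,"ty":0,"tz":-30,"roll":0},{"tx":0,"ty":0,"tz":0,"roll":0}]' 50
python3 -m handwheel '[{"tx":-35,"ty":0,"tz":0,"roll":0},{"tx":-40,"ty":0,"tz":0,"roll":0},{"tx":-40,"ty":0,"tz":0,"roll":0},{"tx":-40,"ty":0,"tz":0,"roll":0},{"tx":-40,"ty":0,"tz":0,"roll":0},{"tx":-40,"ty":0,"tz":0,"roll":0},{"tx":0,"ty":0,"tz":0,"roll":0},{"tx":0,"ty":0,"tz":0,"roll":0}]'; python3 pose.py
python3 - <<'E'
from station import optics
from m import *
b,d=optics.get_image("top"); p=optics.camera_params("top"); K,E=p["mtx"],p["extrinsics"]
h=cv2.cvtColor(b,cv2.COLOR_RGB2HSV); H,S,V=[h[...,i].astype(int) for i in range(3)]
r=np.zeros(H.shape,bool); r[145:235,145:250]=1
jig=cv2.morphologyEx((r&(S<60)&(V>120)).astype(np.uint8),3,np.ones((9,9)))
felt=cv2.morphologyEx((r&(((H>100)&(H<125)&(S>80))|(jig>0))).astype(np.uint8),3,np.ones((5,5)))
print("jig",box(jig,.024,K,E),"felt",box(felt,.012,K,E),"z",np.median(cloud(d,K,E)[...,2][jig>0]))
cv2.imwrite("pics/g4.png",cv2.resize(b[80:260,60:400,::-1],None,fx=2.2,fy=2.2,interpolation=2))
E
```

```text
t: 18.27
tool_pos: [0.5028, 0.204, 0.0412]
tool_rot: [1.854, 2.535, 0.002]
contact_force: [-1.6, -0.1, 2.1]
opening: 0.0121
grip_force: 89.4
t: 19.18
tool_pos: [0.5063, 0.2049, 0.2201]
tool_rot: [1.849, 2.528, 0.018]
contact_force: [0.2, 0.5, 0.1]
opening: 0.05
grip_force: 0.0
t: 19.85
tool_pos: [0.5735, -0.022, 0.21]
tool_rot: [-1.859, -2.532, 0.0]
contact_force: [-0.0, 0.7, 0.4]
opening: 0.05
grip_force: 0.0
t 19.85 TCP [573.5 -22.  210. ] heading 1.875 tilt [-0.0007  0.0004] q [-0.17 -0.05  1.76  0.    1.44 -0.47] F [-0.   0.7  0.4] T [-0.01  0.01  0.07] open 50.0 grip 0
jig ((517.4791259765625, 216.09085083007812), (145.9341278076172, 199.96058654785156), 17.544700622558594) felt ((503.8285217285156, 203.70068359375), (182.91746520996094, 253.52346801757812), 17.544687271118164) z 0.02347609195288758
```

View pics/g4.png

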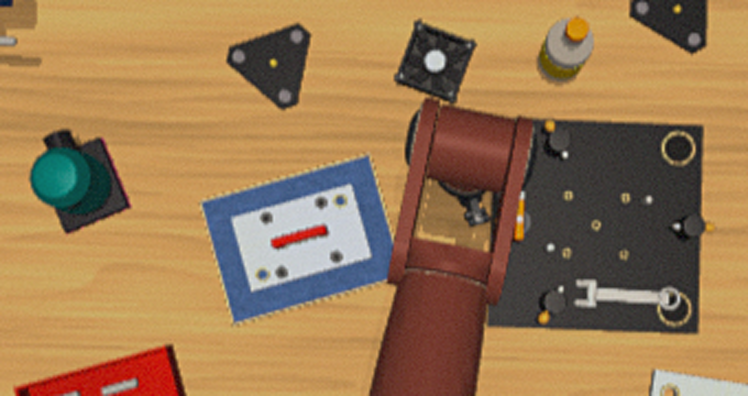

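The jig lies flat and centred on the felt, with its centre at (302,237) against (301,239) for the felt, and it is aligned lengthwise. The clamp is still open, the other things are undisturbed, and the gripper is clear.

```bash
python3 -c "
from station import ctrl
print(ctrl.finish_job())"
```

```text
the job is handed in; nothing more can be done
None
```

The clamp is snapped open and the jig lies flat, centred and lengthwise on the blue felt. The gripper is clear, nothing else looked moved in the last picture, and I handed the job in at about 20 s.

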